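# Restock the marmalade row: older jars forward, new jar behind

## Task

Bring the marmalade row on the low shelf up to date: first slide the two older orange-lidded jars forward along their tray to its front lip, without lifting or toppling them, then take the new orange-lidded jar from the trivet and stand it on the tray behind them, setting it down rather than dropping it. Leave the three jars upright in a closed-up row against the front lip, and leave the neighbouring rows and the washing-up where they are.

Things in the scene. Friction and masses are not known exactly. Their poses are not given: they have to be found in the camera images.
- new_jar_mid (a point): centre of the newly potted marmalade jar (orange lid and contents), alone on the green trivet; round glass, straight-sided to 50 mm up, then a shoulder and a 56 mm wide lid; 60 mm across, 72 mm tall, about 0.26 kg; this point is on its axis half-way up (36 mm above its underside), z along its axis
- old_a_mid (a point): centre of the older marmalade jar (same look as the new one) that stands nearer the front in the marmalade tray; 60 mm across, 72 mm tall, about 0.26 kg; this point is on its axis half-way up (36 mm above its underside), z along its axis
- old_b_mid (a point): centre of the other older marmalade jar, behind old_a, near the tray's back; 60 mm across, 72 mm tall, about 0.26 kg; this point is on its axis half-way up (36 mm above its underside), z along its axis
- marmalade_tray: fixed white steel row tray holding the two older jars; one of three alike, 77 mm apart, in any order. Origin: centre of its underside, 70 mm above the worktop; local -x is its front (robot side). Inside 225 x 66 mm (x from -112.5 to 112.5 mm); floor and walls 4 mm thick; above the floor the front lip is 25 mm high, sides 15 mm, back lip 10 mm; nothing stands behind it
- shelf: low fixed oak shelf, 255 mm deep (x), 256 mm wide (y), top board 70 mm above the worktop; origin on the worktop under its centre, axes as the trays'
- trivet: green silicone trivet, a disc 170 mm across and 8 mm thick, fixed; origin at the centre of its underside on the worktop
- currant_a_mid (a point): bystander: front jar (blackcurrant jam, black lid) in a neighbouring row tray; 60 mm across, 72 mm tall, about 0.26 kg; this point is on its axis half-way up (36 mm above its underside), z along its axis
- currant_b_mid (a point): bystander: second jar (blackcurrant jam, black lid) standing close behind it, in the middle of that tray, the rear third of which is empty; 60 mm across, 72 mm tall, about 0.26 kg; this point is on its axis half-way up (36 mm above its underside), z along its axis
- mint_a_mid (a point): bystander: front jar (mint jelly, green lid) in a neighbouring row tray; 60 mm across, 72 mm tall, about 0.26 kg; this point is on its axis half-way up (36 mm above its underside), z along its axis
- mint_b_mid (a point): bystander: second jar (mint jelly, green lid) standing close behind it, in the middle of that tray, the rear third of which is empty; 60 mm across, 72 mm tall, about 0.26 kg; this point is on its axis half-way up (36 mm above its underside), z along its axis
- milk_pan: bystander: stainless milk pan, 142 mm across, 78 mm tall, with a straight handle along its local +x reaching 205 mm from its axis; origin at the centre of its underside
- jug: bystander: glass measuring jug, 100 mm across, 118 mm tall, handle on local +y; origin at the centre of its underside
- lunchbox: bystander: blue lunchbox with four latches, 178 x 131 x 62 mm; origin at the centre of its underside
- teapot_lid: bystander: blue ceramic teapot lid, 80 mm across, 42 mm tall with its knob; origin at the centre of its underside

How it is judged:
By the outcome, as a careful person would: the job done as asked, in the order asked, and still so for the second after the job is handed in, with the robot touching nothing.
It also fails if it takes over 59 s, if anything falls off the work surface, if the arm or the gripper's body presses on something with over 40 N, if the wrist force passes 120 N, or if a joint passes its speed limit or range.

## Robot

A 7-joint arm with a two-finger parallel gripper is mounted at the origin on the work surface. World frame = base frame: x ahead of the robot, y to its left, z up, the work surface at z = 0. Lengths are in mm, angles in rad, forces in N, time in s.
With the tool pointing down it reaches from about 350 to 775 mm from the base axis. Payload 3.1 kg.
Tool frame: the origin (TCP) lies between the finger pads; the fingertips stand tip_reach ahead of it and the grasp point (between the pads) lies 5 mm behind it (tip_reach is the distance from the TCP to the fingertips, in mm); z points along the fingers, y is the line along which they close (so a half turn about z gives the same grasp; the last joint's range is limited). The gripper opens to 85 mm and grips with 20 to 120 N. Pads are 22 mm wide; open, the fingers measure 114 mm over their backs; the gripper's body (76 mm by 85 mm) begins 54 mm behind the grasp point. The pads swing forward as they close: fully open they stand 13 mm farther back than shut.
Start: joints at [-1.279, 0.311, 0.014, 1.512, -0.004, 1.319, -0.027], TCP at [180.173, 519.668, 222.104] pointing down, gripper open.
Joint ranges: [-2.7, 2.7], [-0.3, 1.91], [-1.27, 1.3], [0.12, 2.57], [-1.44, 4.58], [0.2, 2.03], [-3.05, 3.05]. Speed limits (rad/s): [2.79, 2.79, 3.14, 3.14, 3.14, 3.14, 3.14].

## Interface

Orientations are given as a rotation vector (axis times angle).
In Python, from bench import * gives the robot as it stands.
- The arm moves only by the tool send_rows, never from a script. Its argument "rows" is a list that holds one entry, the list of rows, each a list of 6 numbers: the shift along the tool's x, y, z in units of 20 cm (1.0 is 20 cm), then the turn, a rotation vector about the tool's x, y, z in units of 90 degrees (1.0 is 90 degrees). In form: [[[dx, dy, dz, wx, wy, wz], ...]]. A call has 1 to 20 rows; each row shifts and turns the commanded pose from where the row before left it, along the tool's axes as they then stand; what a row does not reach is not made up. A row lasts 1/8 s, in which the tool goes at most 62.5 mm and 10.7 degrees, less where a joint would pass 70% of its speed; a pose out of reach is approached as far as the arm can. A call with a number of a shift or a turn outside -1 to 1 is refused whole. A call with a gripper value outside its range is refused whole. "gripper" is the opening, from 0 (shut) to 1 (fully open), set as the call begins (left out, the last holds). The fingers move at their own pace and stop on an object; "grip_force" is the grip in N (left out, the last holds). Time passes only in rows, so rows that do not move let the fingers close. It gives the time, the measured TCP pose, the force, the opening and the grip force at its end, in the units of the state.
- state(): the state, without advancing time (a new reading comes with each control period).
- read_camera(name): name is "side" or "top"; returns (picture, depth): 420x560x3 uint8, blue, green, red; 420x560 float32, mm along the optical axis (not along the pixel's ray), 0 where there is no reading.
- get_calibration(name): a dict with "camera_matrix" (3x3 intrinsics, pixels), "rvec" (rotation vector, rad) and "tvec" (3), from world to camera coordinates, as OpenCV has them. Camera axes: x right, y down, z forward; pixel columns grow to the right and rows downward; lengths in mm; the calibration is good to about 2 mm. A picture is of the moment at which its call begins. get_calibration takes no time and is no camera call.
- sign_off(): hands the job in; it is judged then, once.
Trained networks look in the newest picture that a camera, given by its name, has taken for a name from the list of things; names that differ only in an ending like _2 or _b are one class to them, and where a whole thing is asked for, a point or a joint stands for the part that bears it (a point fixed in the world has none). Each returns a list of dicts, best first, with "conf" (0 to 1); they miss things now and then, are a little off and sometimes report something else, mostly with a low value. They report only what shows in the picture. A call takes as long as a camera call.
- masks_of(thing, camera): "region" (420x560 bool, what is visible of it) and "box" ([left, top, width, height] in pixels, round what is visible of it).
- pinpoint(thing, camera): "xy" ([column, row] in pixels: a listed point, or the origin of a listed thing).
The state is a dict: "clock": time; "joints": joint angles; "dq": joint speeds; "joint_torque": joint torques, N m; "position": TCP position; "orientation": TCP orientation; "ft_force": force on the tool from outside, world axes, zero at the start; "torque": the same for the moment, N m; "width": finger opening in mm; "gripper_force": force on a finger pad.
Only numpy, scipy, OpenCV 4.12 (cv2) and the standard library are available. Lean on these libraries where they do the work, as an engineer would, in place of code of your own. Each camera call takes 0.05 s, during which the arm holds its last target. There are 200 camera calls.

## Working session

There is one attempt and no reset: what is moved stays moved. The work goes in short steps, Python scripts to look and compute and a tool call to move; the robot and the scene stay as the last step left them, time stands still between calls to the robot, and variables do not carry over. Pictures are saved under pics/ and viewed, at most 10 in all, crops included, and the job is handed in when it is done.

Besides the shell and the picture viewer there is one more tool, called after "Call:" by a JSON object that holds its "fn" and its "kwargs", one argument or row to a line. send_rows: Moves the arm, as the interface text tells. Shifts and turns lie within -1 to 1; 1 stands for 20 cm of shift or 90 degrees of turn. Its arguments: {"type":"object","properties":{"rows":{"type":"array"},"gripper":{"type":"number"},"grip_force":{"type":"number"}},"required":["rows"]}

```bash
ls; mkdir -p pics; cat > h.py <<'E'
from bench import *
import numpy as np, cv2
def cal(c):
    k=get_calibration(c); R=cv2.Rodrigues(np.array(k["rvec"],float))[0]
    return np.array(k["camera_matrix"],float),R,np.array(k["tvec"],float).ravel()
def onplane(c,uv,z):
    K,R,t=cal(c); d=R.T@np.linalg.inv(K)@np.array([uv[0],uv[1],1.]); o=-R.T@t
    return o+d*(z-o[2])/d[2]
def cloud(c,depth):
    K,R,t=cal(c); v,u=np.mgrid[:depth.shape[0],:depth.shape[1]]
    p=np.stack([(u-K[0,2])/K[0,0]*depth,(v-K[1,2])/K[1,1]*depth,depth],-1)
    P=(p-t)@R; P[depth==0]=np.nan; return P
def proj(c,P):
    K,R,t=cal(c); p=(R@np.array(P,float)+t); p=K@p; return p[:2]/p[2]
E
python3 - <<'E'
from h import *
print(state())
for c in("top","side"):
    im,d=read_camera(c); cv2.imwrite(f"pics/{c}0.png",im)
    K,R,t=cal(c); print(c,"cam at",-R.T@t)
    for n in["new_jar_mid","old_a_mid","currant_a_mid","mint_a_mid","marmalade_tray","shelf","trivet"]:
        print(n,[(np.round(p["xy"]),round(p["conf"],2)) for p in pinpoint(n,c)])
E
```

```text
pics
{'clock': 0.0, 'joints': array([-1.27871418,  0.31174668,  0.01398338,  1.5130718 , -0.00443062,
        1.31919625, -0.02720629]), 'dq': array([ 2.11221658e-03,  6.04929896e-04,  6.41844911e-05,  4.41079689e-04,
        1.15059503e-03, -5.97749613e-04, -4.61344793e-04]), 'joint_torque': array([-4.95670720e-04, -3.79921281e+01,  1.45662180e-01, -2.30593157e+01,
        1.23708064e-02,  1.37737300e-02, -1.20935334e-05]), 'position': array([179.91697387, 518.93749169, 221.00358572]), 'orientation': array([-0.52170778, -3.09763183,  0.00371915]), 'ft_force': array([-0.94153618,  0.40864588,  0.02429987]), 'torque': array([-0.04412865, -0.02777749,  0.03603063]), 'gripper_force': 0.0, 'width': 85.16958665231964}
top cam at [ 429.28566535  -92.47354225 1531.89838626]
new_jar_mid [(array([339., 246.]), 0.65)]
old_a_mid [(array([155., 231.]), 0.62), (array([220., 238.]), 0.28)]
currant_a_mid [(array([193., 250.]), 0.59)]
mint_a_mid [(array([222., 237.]), 0.93)]
marmalade_tray [(array([158., 232.]), 0.91)]
shelf []
trivet [(array([336., 254.]), 0.67), (array([151., 233.]), 0.59), (array([356., 157.]), 0.55)]
side cam at [-117.51974405 -803.01687589  747.98864632]
new_jar_mid [(array([297., 280.]), 0.97)]
old_a_mid [(array([171., 151.]), 0.96)]
currant_a_mid [(array([178., 171.]), 0.71), (array([207., 182.]), 0.29)]
mint_a_mid [(array([206., 180.]), 0.98)]
marmalade_tray [(array([170., 165.]), 0.61), (array([179., 172.]), 0.36)]
shelf [(array([198., 195.]), 0.66), (array([292., 300.]), 0.53)]
trivet [(array([293., 298.]), 0.63)]
```

View pics/top0.png

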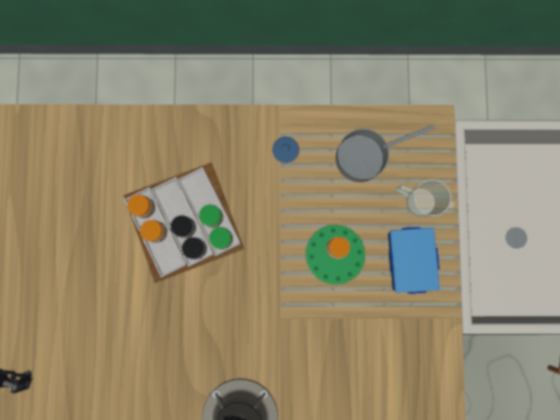

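View pics/side0.png

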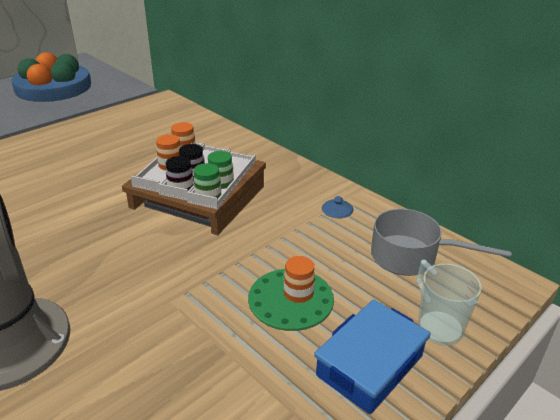

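```bash
python3 - <<'E'
from h import *
import bench; print([n for n in dir(bench) if n[0]!='_'])
print({n:getattr(bench,n) for n in dir(bench) if 'tip' in n.lower()})
C={'orange':([3,150,120],[16,255,255]),'green':([50,120,60],[75,255,255]),'black':([0,0,0],[180,255,45])}
for c in("top","side"):
    im,d=read_camera(c); P=cloud(c,d); hsv=cv2.cvtColor(im,cv2.COLOR_BGR2HSV)
    for k,(lo,hi) in C.items():
        m=cv2.inRange(hsv,np.array(lo),np.array(hi))
        for z0,z1 in((140,156),(74,90)):
            mm=((m>0)&(P[...,2]>z0)&(P[...,2]<z1)).astype(np.uint8)
            n,l,s,_=cv2.connectedComponentsWithStats(mm)
            for i in range(1,n):
                if s[i,4]>25:
                    q=P[l==i]; ctr=(q[:,:2].max(0)+q[:,:2].min(0))/2
                    print(c,k,s[i,4],"mean",q.mean(0).round(1),"mid",ctr.round(1),"ext",np.ptp(q[:,:2],axis=0).round())
    # white tray
    w=((hsv[...,1]<50)&(hsv[...,2]>130)&(P[...,2]>66)&(P[...,2]<102)&(P[...,0]>300)&(P[...,0]<800)&(P[...,1]>-120)).astype(np.uint8)
    n,l,s,_=cv2.connectedComponentsWithStats(w); print(c,"white",w.sum())
    pts=P[w>0][:,:2].astype(np.float32); print(cv2.minAreaRect(pts), pts.mean(0))
    br=((P[...,2]>50)&(P[...,2]<160)&(P[...,0]>300)&(P[...,0]<800)&(P[...,1]>-50)&(P[...,1]<450))
    print("shelf+trays rect",cv2.minAreaRect(P[br][:,:2].astype(np.float32)))
    np.savez(f"{c}.npz",im=im,d=d)
E
```

```text
['Unreachable', 'get_calibration', 'masks_of', 'pinpoint', 'read_camera', 'sign_off', 'state', 'tip_reach']
{'tip_reach': 14.0}
top orange 150 mean [574.6 256.8 145.3] mid [570.2 256.2] ext [53. 52.]
top orange 68 mean [516.5 229.1 144.7] mid [507.3 224.4] ext [44. 51.]
top orange 28 mean [486.4 212.9 144.1] mid [490.4 215.3] ext [21. 36.]
top orange 127 mean [ 467.7 -264.2   79.7] mid [ 463.7 -267.5] ext [48. 50.]
top green 298 mean [544.9  71.7 145.3] mid [545.7  71.6] ext [49. 50.]
top green 309 mean [486.9  44.5 145.4] mid [486.6  45. ] ext [49. 50.]
top black 273 mean [517.3 143.  145.6] mid [517.3 143.4] ext [45. 49.]
top black 275 mean [461.  113.1 145.2] mid [460.9 113.9] ext [44. 49.]
top white 4305
((534.7034912109375, 154.13552856445312), (249.57679748535156, 230.4308319091797), 25.828125) [543.2626  154.56757]
shelf+trays rect ((532.7903442382812, 154.0711212158203), (256.14453125, 256.5833435058594), 21.001108169555664)
side orange 190 mean [567.  254.1 143.9] mid [567.8 257.2] ext [55. 60.]
side orange 210 mean [501.  220.2 144.1] mid [502.7 222.5] ext [55. 57.]
side orange 75 mean [ 588.4 1111.5   83.7] mid [ 592.5 1121.3] ext [62. 58.]
side orange 114 mean [ 511.7 1013.7   82.6] mid [ 517.  1024.1] ext [60. 67.]
side orange 459 mean [ 459.5 -272.1   78.4] mid [ 461.  -271.2] ext [56. 55.]
side green 528 mean [509.2  54.5 144. ] mid [512.4  56.7] ext [115.  81.]
side black 489 mean [482.9 125.7 144.1] mid [485.  127.8] ext [109.  84.]
side white 1995
((532.9931640625, 146.67881774902344), (241.73724365234375, 236.927001953125), 21.38230323791504) [489.38434 122.32777]
shelf+trays rect ((529.2392578125, 150.77236938476562), (258.93560791015625, 260.2017822265625), 21.069303512573242)
```

```bash
python3 - <<'E'
from h import *
im=np.load("top.npz")["im"]; 
x0,y0,S=110,150,5
big=cv2.resize(im[y0:y0+140,x0:x0+150],None,fx=S,fy=S,interpolation=cv2.INTER_CUBIC)
def box(cx,cy,a,lx,ly,z,col):
    a=np.radians(a);c,s=np.cos(a),np.sin(a)
    p=[proj("top",(cx+c*u-s*v,cy+s*u+c*v,z)) for u,v in((-lx,-ly),(lx,-ly),(lx,ly),(-lx,ly))]
    q=((np.array(p)-[x0,y0]+.5)*S).astype(np.int32)
    cv2.polylines(big,[q],True,col,1)
box(532.8,154.1,21,127.5,128,70,(255,0,0))
box(532.8,154.1,24,127.5,128,70,(0,0,255))
cv2.imwrite("pics/ov.png",big)
E
```

```text
(no output)
```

View pics/ov.png

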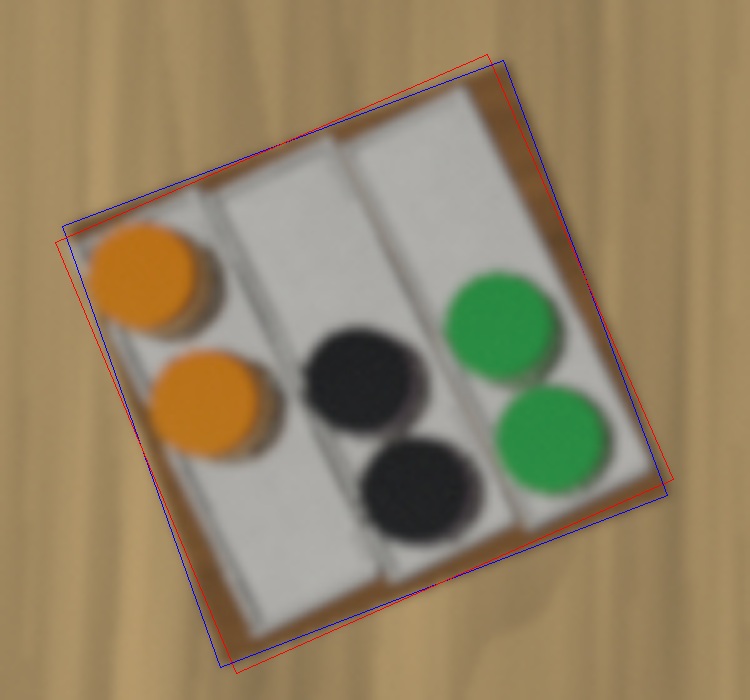

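```bash
python3 - <<'E'
from h import *
a=np.radians(25.5); A=np.array([[np.cos(a),np.sin(a)],[-np.sin(a),np.cos(a)]]) # world->local
print("corners")
for q,z in(((258,638),99),((385,578),99),((520,530),99),((650,468),99),((200,190),84),((335,140),84),((465,88),84)):
    p=onplane("top",np.array(q)/5+[110,150]-.5,z); print(q,p.round(1),(A@p[:2]).round(1))
for c in("top","side"):
    f=np.load(c+".npz"); hsv=cv2.cvtColor(f["im"],cv2.COLOR_BGR2HSV)
    m=cv2.inRange(hsv,np.array([3,190,130]),np.array([18,255,255]))
    if c=="side": m[:, :]=m
    n,l,s,ct=cv2.connectedComponentsWithStats(m)
    for i in range(1,n):
        if s[i,4]>80:
            h=80 if ct[i][0]>250 else 146
            p=onplane(c,ct[i],h); print(c,s[i,:],ct[i].round(1),p.round(1),(A@p[:2]).round(1))
for n,p in(("mint",[(486.8,44.8),(545.3,71.7)]),("cur",[(461,113.5),(517.3,143.2)])): print(n,(A@np.array(p).T).T.round(1))
p=state(); print(p["position"])
E
```

```text
corners
(258, 638) [384.3 202.   99. ] [433.8  16.9]
(385, 578) [415.6 135.8  99. ] [433.6 -56.4]
(520, 530) [440.8  64.9  99. ] [ 425.9 -131.2]
(650, 468) [473.6  -3.5  99. ] [ 425.9 -207.1]
(200, 190) [624.1 241.8  84. ] [667.4 -50.4]
(335, 140) [651.5 169.4  84. ] [ 661.  -127.6]
(465, 88) [680.2  99.4  84. ] [ 656.7 -203.1]
top [129 196  20  19 306] [138.4 204.9] [570.4 254.9 146. ] [624.5 -15.5]
top [140 221  21  19 309] [150.6 230.3] [504.9 221.8 146. ] [551.2 -17.2]
top [330 238  19  19 286] [338.9 246.8] [ 464.3 -269.8   80. ] [ 302.9 -443.4]
side [ 27  53  27  30 370] [40.3 67.4] [485.7 894.7 146. ] [823.5 598.5]
side [157 123  36  26 418] [173.5 135.1] [525.2 228.1 146. ] [572.2 -20.2]
side [286 257  28  22 478] [298.8 267.1] [ 454.2 -275.8   80. ] [ 291.2 -444.5]
mint [[ 458.7 -169.1]
 [ 523.  -170. ]]
cur [[465.  -96. ]
 [528.6 -93.5]]
[180.18350812 519.66646648 222.10502327]
```

Call:
{"fn": "send_rows", "kwargs": {
  "rows": [
    [[0, 0, 0, 0, 0, 0.1074], [0, 0, 0, 0, 0, 0.1074], [0, 0, 0, 0, 0, 0.1074], [0, 0, 0, 0, 0, 0.1074], [0, 0, 0, 0, 0, 0.1074], [0, 0, 0, 0, 0, 0.1074], [0, 0, 0, 0, 0, 0.1074], [0, 0, 0, 0, 0, 0.1074], [0, 0, 0, 0, 0, 0.1074], [0, 0, 0, 0, 0, 0.1074], [0, 0, 0, 0, 0, 0.1074], [0, 0, 0, 0, 0, 0.1074], [0, 0, 0, 0, 0, 0.1074], [0, 0, 0, 0, 0, 0.1074], [0, 0, 0, 0, 0, 0]]
  ],
  "gripper": 0,
  "grip_force": 30
}}

```text
clock: 2.78
position: [180.1, 519.7, 222.1]
orientation: [3.063, 0.698, 0.0]
ft_force: [-0.4, -0.1, 0.4]
width: -0.0
gripper_force: 0.0
```

```bash
cat > s.py <<'E'
from h import *
from scipy.spatial.transform import Rotation as Ro
import sys
s=state(); a=np.radians(25.5); c,n=np.cos(a),np.sin(a); A=np.array([[c,n],[-n,c]])
R=Ro.from_rotvec(s["orientation"]).as_matrix(); p=s["position"]
print("t",s["clock"],"pos",p.round(1),"local",(A@p[:2]).round(1),"F",s["ft_force"].round(1),"w",s["width"],"gf",s["gripper_force"])
print("tool x az",np.degrees(np.arctan2(R[1,0],R[0,0])).round(2),"z",R[:,2].round(3),"q",s["joints"].round(2))
if len(sys.argv)>1: # target: 'l' local or 'w' world x y z -> tool units
    g=np.array(list(map(float,sys.argv[2:5])))
    if sys.argv[1]=='l': g[:2]=A.T@g[:2]
    print("tool shift units",(R.T@(g-p)/200).round(4))
E
python3 s.py l 695 -17 222
```

```text
t 2.775 pos [180.1 519.7 222.1] local [386.3 391.6] F [-0.4 -0.1  0.4] w -0.02931694822767759 gf 0.0
tool x az 25.68 z [ 0.  0. -1.] q [-1.56  0.32  0.39  1.52 -0.12  1.32 -2.28]
tool shift units [1.5373e+00 2.0477e+00 9.0000e-04]
```

Call:
{"fn": "send_rows", "kwargs": {
  "rows": [
    [[0.11, 0.146, 0, 0, 0, 0], [0.11, 0.146, 0, 0, 0, 0], [0.11, 0.146, 0, 0, 0, 0], [0.11, 0.146, 0, 0, 0, 0], [0.11, 0.146, 0, 0, 0, 0], [0.11, 0.146, 0, 0, 0, 0], [0.11, 0.146, 0, 0, 0, 0], [0.11, 0.146, 0, 0, 0, 0], [0.11, 0.146, 0, 0, 0, 0], [0.11, 0.146, 0, 0, 0, 0], [0.11, 0.146, 0, 0, 0, 0], [0.11, 0.146, 0, 0, 0, 0], [0.11, 0.146, 0, 0, 0, 0], [0.11, 0.146, 0, 0, 0, 0], [0, 0, 0, 0, 0, 0]]
  ]
}}

```text
clock: 4.65
position: [636.9, 279.4, 221.1]
orientation: [3.061, 0.689, -0.0]
ft_force: [-0.5, -0.9, -0.2]
width: -0.0
gripper_force: 0.0
```

```bash
python3 s.py l 695 -17 109
```

```text
t 4.65 pos [636.9 279.4 221.1] local [695.2 -22. ] F [-0.5 -0.9 -0.2] w -0.032955211508236465 gf 0.0
tool x az 25.36 z [ 0.001 -0.004 -1.   ] q [-0.71  0.67  0.53  1.04 -0.31  1.51 -1.38]
tool shift units [-4.000e-04 -2.700e-02  5.602e-01]
```

Call:
{"fn": "send_rows", "kwargs": {
  "rows": [
    [[0, -0.004, 0.07, 0, 0, 0], [0, -0.004, 0.07, 0, 0, 0], [0, -0.004, 0.07, 0, 0, 0], [0, -0.004, 0.07, 0, 0, 0], [0, -0.003, 0.07, 0, 0, 0], [0, 0, 0.07, 0, 0, 0], [0, 0, 0.07, 0, 0, 0], [0, 0, 0.07, 0, 0, 0], [0, 0, 0, 0, 0, 0]]
  ]
}}

```text
clock: 5.78
position: [631.7, 286.8, 108.2]
orientation: [3.063, 0.694, -0.005]
ft_force: [-0.9, 0.3, 0.4]
width: -0.0
gripper_force: 0.0
```

```bash
python3 s.py l 590 -18 109; python3 -c "
from h import *
im,d=read_camera('side'); im2,d=read_camera('top')
a=cv2.resize(im[90:240,90:290],None,fx=3,fy=3,interpolation=cv2.INTER_CUBIC)
cv2.imwrite('pics/a.png',a)"
```

```text
t 5.775 pos [631.7 286.8 108.2] local [693.6 -13.1] F [-0.9  0.3  0.4] w -0.010050637143103402 gf 0.0
tool x az 25.55 z [-0.003 -0.001 -1.   ] q [-0.73  0.72  0.5   1.23 -0.34  1.28 -1.36]
tool shift units [-0.5182  0.0241 -0.0023]
```

View pics/a.png

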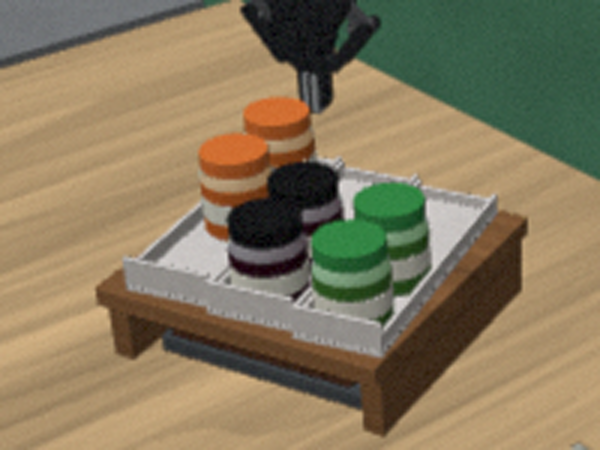

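Call:
{"fn": "send_rows", "kwargs": {
  "rows": [
    [[-0.04, 0.01, 0, 0, 0, 0], [-0.03, 0.01, 0, 0, 0, 0], [-0.03, 0, 0, 0, 0, 0], [-0.02, 0, 0, 0, 0, 0], [-0.02, 0, 0, 0, 0, 0], [-0.03, 0, 0, 0, 0, 0], [-0.03, 0, 0, 0, 0, 0], [-0.03, 0, 0, 0, 0, 0], [-0.03, 0, 0, 0, 0, 0], [-0.03, 0, 0, 0, 0, 0], [-0.03, 0, 0, 0, 0, 0], [-0.03, 0, 0, 0, 0, 0], [-0.03, 0, 0, 0, 0, 0], [-0.03, 0, 0, 0, 0, 0], [-0.03, 0, 0, 0, 0, 0], [-0.03, 0, 0, 0, 0, 0], [-0.02, 0, 0, 0, 0, 0]]
  ]
}}

```text
clock: 8.0
position: [545.8, 241.2, 110.2]
orientation: [-3.064, -0.695, -0.0]
ft_force: [3.8, 1.5, 1.4]
width: 0.4
gripper_force: 2.1
```

```bash
python3 s.py l 569 -18 109; cat > lids.py <<'E'
from h import *
a=np.radians(25.5); A=np.array([[np.cos(a),np.sin(a)],[-np.sin(a),np.cos(a)]])
C={'orange':([3,190,130],[18,255,255]),'green':([50,120,60],[75,255,255])}
for c in("top","side"):
    im,d=read_camera(c); hsv=cv2.cvtColor(im,cv2.COLOR_BGR2HSV)
    for k,(lo,hi) in C.items():
        m=cv2.inRange(hsv,np.array(lo),np.array(hi))
        n,l,s,ct=cv2.connectedComponentsWithStats(m)
        for i in range(1,n):
            if s[i,4]>60 and ct[i][0]<250 and ct[i][1]>110:
                p=onplane(c,ct[i],146); print(c,k,s[i],p[:2].round(1),"local",(A@p[:2]).round(1))
    x,y,w,h=(110,150,150,140) if c=="top" else (100,100,180,140)
    cv2.imwrite(f"pics/l_{c}.png",cv2.resize(im[y:y+h,x:x+w],None,fx=4,fy=4,interpolation=cv2.INTER_CUBIC))
E
python3 lids.py
```

```text
t 8.0 pos [545.8 241.2 110.2] local [596.4 -17.2] F [3.8 1.5 1.4] w 0.4406736591882577 gf 2.142957805676815
tool x az 25.55 z [ 0.  0. -1.] q [-0.81  0.52  0.53  1.56 -0.28  1.14 -1.34]
tool shift units [-0.1372  0.0036  0.006 ]
top orange [140 219  21  20 314] [508.8 223.3] local [555.3 -17.4]
top orange [151 240  20  19 314] [456.4 195.4] local [496.  -20.1]
top green [200 205  21  20 320] [544.9  70.9] local [ 522.3 -170.6]
top green [210 228  21  20 326] [486.8  44.1] local [ 458.4 -169.8]
side orange [145 134  35  26 452] [469.1 198.8] local [509.  -22.6]
side green [194 151  37  30 692] [502.8  43.6] local [ 472.5 -177.1]
side green [195 183  23   7  77] [438.3 -15. ] local [ 389.1 -202.3]
```

Call:
{"fn": "send_rows", "kwargs": {
  "rows": [
    [[-0.03, 0, 0, 0, 0, 0], [-0.03, 0, 0, 0, 0, 0], [-0.03, 0, 0, 0, 0, 0], [-0.02, 0, 0, 0, 0, 0], [-0.01, 0, 0, 0, 0, 0]]
  ]
}}

```text
clock: 8.72
position: [524.1, 230.8, 110.1]
orientation: [-3.064, -0.695, 0.0]
ft_force: [3.3, 1.1, 1.6]
width: 0.1
gripper_force: 2.0
```

Call:
{"fn": "send_rows", "kwargs": {
  "rows": [
    [[-0.01, 0, 0, 0, 0, 0], [-0.005, 0, 0, 0, 0, 0]]
  ]
}}

```text
clock: 8.98
position: [522.1, 229.8, 110.2]
orientation: [-3.064, -0.695, -0.002]
ft_force: [3.9, 3.4, -0.2]
width: 0.3
gripper_force: 2.7
```

```bash
python3 s.py; python3 lids.py
```

```text
t 8.975 pos [522.1 229.8 110.2] local [570.1 -17.3] F [ 3.9  3.4 -0.2] w 0.2577739466748224 gf 2.6618157266057096
tool x az 25.56 z [ 0.001  0.    -1.   ] q [-0.83  0.47  0.54  1.64 -0.26  1.11 -1.35]
top orange [146 228  20  20 301] [486.1 209. ] local [528.7 -20.7]
top orange [156 248  20  20 308] [433.8 182.5] local [470.1 -22.1]
top green [200 205  21  20 320] [544.9  70.9] local [ 522.3 -170.6]
top green [210 228  21  20 326] [486.8  44.1] local [ 458.4 -169.8]
side orange [139 139  36  26 477] [447.6 186.5] local [484.3 -24.4]
side green [194 151  37  30 693] [502.6  43.6] local [ 472.4 -177. ]
side green [195 184  22   6  74] [437.8 -15. ] local [ 388.7 -202. ]
```

Call:
{"fn": "send_rows", "kwargs": {
  "rows": [
    [[-0.006, 0, 0, 0, 0, 0], [-0.004, 0, 0, 0, 0, 0], [0, 0, 0, 0, 0, 0]]
  ]
}}

```text
clock: 9.45
position: [521.6, 229.9, 110.6]
orientation: [-3.063, -0.695, -0.007]
ft_force: [6.4, 3.9, -0.6]
width: 0.2
gripper_force: 3.3
```

Call:
{"fn": "send_rows", "kwargs": {
  "rows": [
    [[-0.005, 0, 0, 0, 0, 0], [0, 0, 0, 0, 0, 0]]
  ]
}}

```text
clock: 9.7
position: [521.5, 229.8, 110.9]
orientation: [-3.062, -0.695, -0.01]
ft_force: [6.8, 4.4, -0.5]
width: -0.1
gripper_force: 3.8
```

Call:
{"fn": "send_rows", "kwargs": {
  "rows": [
    [[0.03, 0, 0, 0, 0, 0], [0.06, 0, 0, 0, 0, 0], [0.05, 0, -0.03, 0, 0, 0], [0, 0, -0.08, 0, 0, 0], [0, 0, -0.12, 0, 0, 0], [0, 0, -0.15, 0, 0, 0], [0, 0, -0.15, 0, 0, 0], [0, 0, -0.12, 0, 0, 0], [0, 0, 0, 0, 0, 0]]
  ]
}}

```text
clock: 10.82
position: [545.7, 240.3, 243.3]
orientation: [-3.063, -0.694, -0.009]
ft_force: [0.2, 0.4, 0.1]
width: -0.2
gripper_force: 0.0
```

```bash
python3 lids.py;python3 s.py w 463 -270 230;  python3 - <<'E'
from h import *
for c in("top","side"):
    im,d=read_camera(c); P=cloud(c,d)
    for z0,z1 in((72,86),(20,60)):
        m=(P[...,2]>z0)&(P[...,2]<z1)&(abs(P[...,0]-463)<45)&(abs(P[...,1]+270)<45)
        q=P[m]; print(c,z0,len(q),q.mean(0).round(1),((q.max(0)+q.min(0))/2).round(1),np.ptp(q,axis=0).round(0))
    m=(P[...,0]>380)&(P[...,0]<560)&(P[...,1]>-400)&(P[...,1]<-180)&(P[...,2]>4)&(P[...,2]<12)
E
```

```text
top orange [146 229  20  19 298] [486.4 208.4] local [528.7 -21.3]
top orange [156 249  20  19 306] [433.9 182. ] local [470.  -22.5]
top green [200 205  21  20 320] [544.9  70.9] local [ 522.3 -170.6]
top green [210 228  21  20 326] [486.8  44.1] local [ 458.4 -169.8]
side orange [139 139  36  26 479] [447.7 186.7] local [484.5 -24.2]
side green [194 151  37  30 689] [502.7  43.8] local [ 472.6 -176.9]
side green [195 182  24   8  74] [438.9 -15.7] local [ 389.4 -203.1]
t 10.925 pos [543.9 240.1 240. ] local [594.3 -17.4] F [-0.5  0.1 -0.6] w -0.4158613039401724 gf 0.0
tool x az 25.54 z [-0.001 -0.    -1.   ] q [-0.82  0.43  0.57  1.36 -0.23  1.41 -1.39]
tool shift units [-1.4644  2.1271  0.0504]
top 72 328 [ 463.  -268.8   79.3] [ 463.9 -269.6   79.1] [54. 54. 14.]
top 20 53 [ 458.1 -250.2   47.5] [ 463.4 -261.2   40.4] [58. 44. 39.]
side 72 494 [ 458.8 -272.9   78.1] [ 461.1 -270.4   77.6] [57. 57. 11.]
side 20 499 [ 444.8 -286.    41.4] [ 456.9 -274.2   40. ] [55. 56. 40.]
```

View pics/l_top.png

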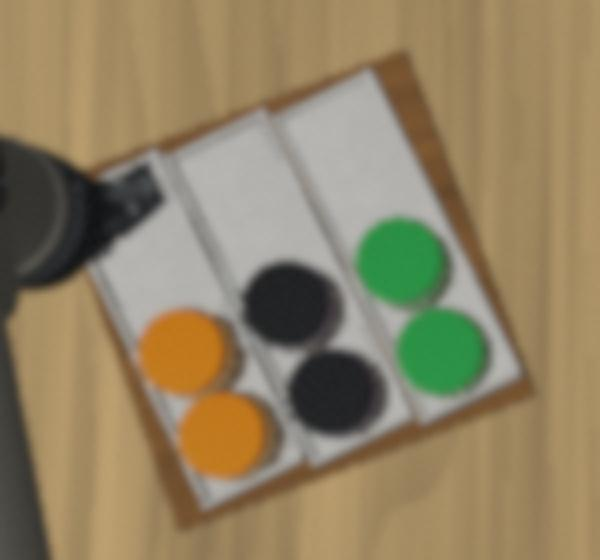

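Call:
{"fn": "send_rows", "kwargs": {
  "rows": [
    [[-0.05, 0.077, 0, 0, 0, 0], [-0.1046, 0.152, 0, 0, 0, 0], [-0.1046, 0.152, 0, 0, 0, 0], [-0.1046, 0.152, 0, 0, 0, 0], [-0.1046, 0.152, 0, 0, 0, 0], [-0.1046, 0.152, 0, 0, 0, 0], [-0.1046, 0.152, 0, 0, 0, 0], [-0.1046, 0.152, 0, 0, 0, 0], [-0.1046, 0.152, 0, 0, 0, 0], [-0.1046, 0.152, 0, 0, 0, 0], [-0.1046, 0.152, 0, 0, 0, 0], [-0.1046, 0.152, 0, 0, 0, 0], [-0.1046, 0.152, 0, 0, 0, 0], [-0.1046, 0.152, 0, 0, 0, 0], [-0.055, 0.074, 0, 0, 0, 0], [0, 0, 0, 0, 0, 0], [0, 0, 0, 0, 0, 0]]
  ],
  "gripper": 1
}}

```text
clock: 13.15
position: [463.2, -268.8, 239.7]
orientation: [-3.062, -0.695, 0.0]
ft_force: [-0.3, 0.3, -0.1]
width: 85.1
gripper_force: 0.0
```

```bash
python3 s.py w 463 -269.7 43
```

```text
t 13.15 pos [ 463.2 -268.8  239.7] local [ 302.3 -442. ] F [-0.3  0.3 -0.1] w 85.11535707952322 gf 0.0
tool x az 25.58 z [-0.001  0.001 -1.   ] q [-0.11  0.33  0.8   1.54 -0.24  1.37 -0.41]
tool shift units [-0.003   0.0052  0.9834]
```

Call:
{"fn": "send_rows", "kwargs": {
  "rows": [
    [[0, 0.004, 0.1, 0, 0, 0], [0, 0, 0.15, 0, 0, 0], [0, 0, 0.15, 0, 0, 0], [0, 0, 0.15, 0, 0, 0], [0, 0, 0.12, 0, 0, 0], [0, 0, 0.1, 0, 0, 0], [0, 0, 0.1, 0, 0, 0], [0, 0, 0.07, 0, 0, 0], [0, 0, 0.04, 0, 0, 0], [0, 0, 0, 0, 0, 0], [0, 0, 0, 0, 0, 0]]
  ]
}}

```text
clock: 14.52
position: [464.4, -270.8, 44.8]
orientation: [3.063, 0.695, 0.002]
ft_force: [0.4, 0.7, 0.4]
width: 85.4
gripper_force: 0.0
```

Call:
{"fn": "send_rows", "kwargs": {
  "rows": [
    [[0, 0, 0, 0, 0, 0], [0, 0, 0, 0, 0, 0], [0, 0, 0, 0, 0, 0], [0, 0, 0, 0, 0, 0], [0, 0, 0, 0, 0, 0], [0, 0, 0, 0, 0, 0]]
  ],
  "gripper": 0,
  "grip_force": 30
}}

```text
clock: 15.28
position: [463.5, -269.0, 45.1]
orientation: [-3.06, -0.695, -0.0]
ft_force: [-2.0, 3.2, 7.4]
width: 55.0
gripper_force: 31.4
```

```bash
python3 s.py; python3 - <<'E'
from h import *
im,d=read_camera("side"); cv2.imwrite("pics/g.png",cv2.resize(im[200:340,210:390],None,fx=4,fy=4,interpolation=cv2.INTER_CUBIC))
E
```

```text
t 15.275 pos [ 463.5 -269.    45.1] local [ 302.5 -442.3] F [-2.   3.2  7.4] w 55.02877107130992 gf 31.362753287612577
tool x az 25.58 z [-0.001  0.003 -1.   ] q [-0.02  0.53  0.7   1.8  -0.41  0.96 -0.27]
```

View pics/g.png

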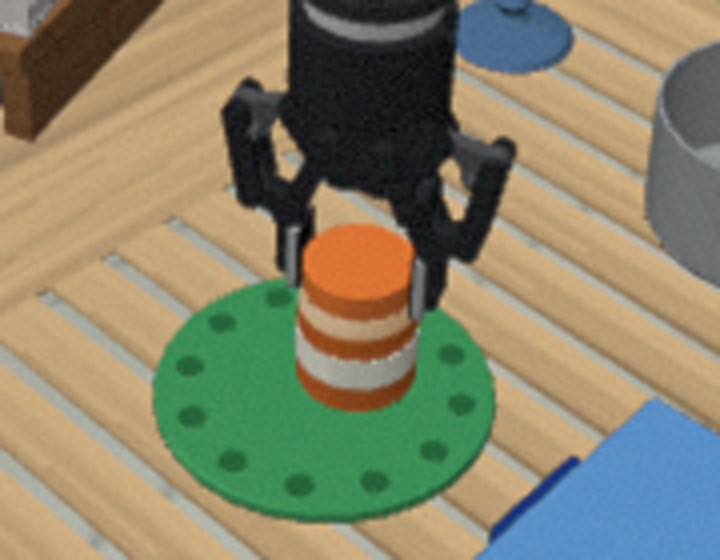

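Call:
{"fn": "send_rows", "kwargs": {
  "rows": [
    [[0, 0, 0, 0, 0, 0], [0, 0, 0, 0, 0, 0], [0, 0, 0, 0, 0, 0], [0, 0, 0.02, 0, 0, 0], [0, 0, 0.03, 0, 0, 0], [0, 0, 0.02, 0, 0, 0], [0, 0, 0, 0, 0, 0]]
  ],
  "gripper": 1
}}

```text
clock: 16.2
position: [463.4, -270.2, 29.5]
orientation: [-3.063, -0.695, 0.002]
ft_force: [-0.6, -0.4, 0.4]
width: 85.2
gripper_force: 0.0
```

Call:
{"fn": "send_rows", "kwargs": {
  "rows": [
    [[0, 0, 0, 0, 0, 0], [0, 0, 0, 0, 0, 0], [0, 0, 0, 0, 0, 0], [0, 0, 0, 0, 0, 0], [0, 0, 0, 0, 0, 0], [0, 0, 0, 0, 0, 0]]
  ],
  "gripper": 0,
  "grip_force": 30
}}

```text
clock: 16.95
position: [463.8, -270.2, 30.6]
orientation: [-3.063, -0.695, -0.0]
ft_force: [-1.3, 2.0, 5.1]
width: 58.4
gripper_force: 32.1
```

```bash
python3 s.py; python3 - <<'E'
from h import *
im,d=read_camera("side"); cv2.imwrite("pics/g2.png",cv2.resize(im[200:340,210:390],None,fx=4,fy=4,interpolation=cv2.INTER_CUBIC))
E
```

```text
t 16.95 pos [ 463.8 -270.2   30.6] local [ 302.3 -443.6] F [-1.3  2.   5.1] w 58.415797483417386 gf 32.12489211000502
tool x az 25.56 z [ 0.     0.001 -1.   ] q [-0.01  0.55  0.69  1.81 -0.43  0.93 -0.25]
```

View pics/g2.png

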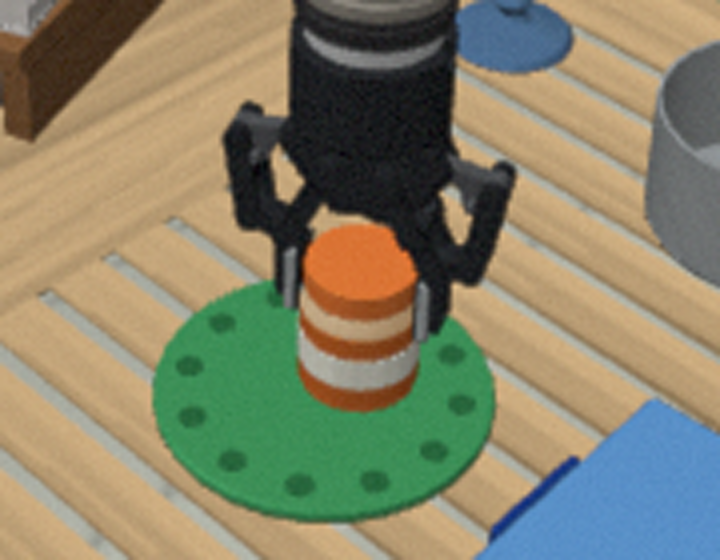

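```bash
cat > rect.py <<'E'
from h import *
im=np.mean([read_camera("top")[0].astype(float) for _ in range(6)],0).astype(np.uint8)
a=np.radians(25.5); A=np.array([[np.cos(a),np.sin(a)],[-np.sin(a),np.cos(a)]])
def rect(z,S=2.5):
    # out px: col=(30-ly)*S, row=(690-lx)*S
    L=np.array([[690,30],[690,-220],[410,-220],[410,30]],float)
    src=np.float32([proj("top",[*(A.T@l),z]) for l in L]); dst=np.float32([[(30-l[1])*S,(690-l[0])*S] for l in L])
    return cv2.warpPerspective(im,cv2.getPerspectiveTransform(src,dst),(int(250*S),int(280*S)),flags=cv2.INTER_CUBIC)
r=rect(89,2.0)
cv2.imwrite("pics/rect.png",r)
r=rect(89,2.5).astype(float); sat=r.max(2)-r.min(2); g=r.mean(2)
for lx in range(450,660,15):
    row=int((690-lx)*2.5); sl=sat[row-8:row+8].mean(0)
    left=sl[:100]; w=sl>28
    # left edge: sat falls below 28 ; right edge of mint tray
    i=np.argmax(sl[10:100]<28)+10
    j=len(sl)-1-np.argmax(sl[::-1][10:]<28)-10
    gg=g[row-8:row+8].mean(0); k=150+np.argmin(gg[150:240]); 
    print(lx,"left",30-i/2.5,"right",30-j/2.5,"dark wall",30-k/2.5)
E
python3 rect.py
```

```text
450 left 20.4 right -209.2 dark wall -35.599999999999994
465 left 26.0 right -208.8 dark wall -65.6
480 left 26.0 right -208.4 dark wall -65.6
495 left 20.8 right -208.0 dark wall -30.0
510 left 21.2 right -207.6 dark wall -35.2
525 left 26.0 right -206.8 dark wall -65.6
540 left 26.0 right -207.2 dark wall -65.2
555 left 22.4 right -207.2 dark wall -65.6
570 left 22.4 right -206.4 dark wall -53.2
585 left 23.2 right -205.6 dark wall -53.2
600 left 23.6 right -205.6 dark wall -52.8
615 left 23.6 right -205.2 dark wall -52.8
630 left 23.2 right -205.2 dark wall -57.2
645 left 22.8 right -204.4 dark wall -55.599999999999994
```

View pics/rect.png

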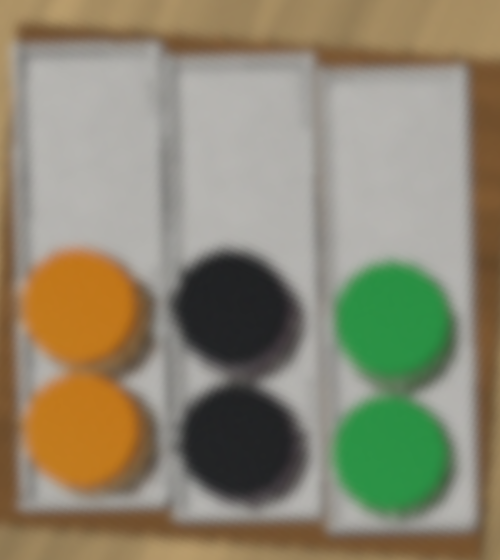

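Call:
{"fn": "send_rows", "kwargs": {
  "rows": [
    [[0, 0, 0, 0, 0, 0], [0, 0, -0.02, 0, 0, 0], [0, 0, -0.04, 0, 0, 0], [0, 0, -0.08, 0, 0, 0], [0, 0, -0.12, 0, 0, 0], [0, 0, -0.15, 0, 0, 0], [0, 0, -0.15, 0, 0, 0], [0, 0, -0.15, 0, 0, 0], [0, 0, -0.12, 0, 0, 0], [0, 0, -0.08, 0, 0, 0], [0, 0, -0.04, 0, 0, 0], [0, 0, 0, 0, 0, 0]]
  ],
  "grip_force": 45
}}

```text
clock: 18.8
position: [463.8, -270.5, 220.2]
orientation: [3.064, 0.695, 0.0]
ft_force: [0.7, -1.6, -2.7]
width: 57.8
gripper_force: 49.0
```

```bash
python3 s.py l 598 -15 220
```

```text
t 18.8 pos [ 463.8 -270.5  220.2] local [ 302.2 -443.8] F [ 0.7 -1.6 -2.7] w 57.790408815104286 gf 48.98237748071551
tool x az 25.55 z [ 0. -0. -1.] q [-0.1   0.35  0.8   1.57 -0.26  1.33 -0.39]
tool shift units [ 1.4811e+00 -2.1428e+00  1.0000e-03]
```

Call:
{"fn": "send_rows", "kwargs": {
  "rows": [
    [[0.03, -0.043, 0, 0, 0, 0], [0.06, -0.087, 0, 0, 0, 0], [0.1, -0.1447, 0, 0, 0, 0], [0.1, -0.1447, 0, 0, 0, 0], [0.1, -0.1447, 0, 0, 0, 0], [0.1, -0.1447, 0, 0, 0, 0], [0.1, -0.1447, 0, 0, 0, 0], [0.1, -0.1447, 0, 0, 0, 0], [0.1, -0.1447, 0, 0, 0, 0], [0.1, -0.1447, 0, 0, 0, 0], [0.1, -0.1447, 0, 0, 0, 0], [0.1, -0.1447, 0, 0, 0, 0], [0.1, -0.1447, 0, 0, 0, 0], [0.1, -0.1447, 0, 0, 0, 0], [0.1, -0.1447, 0, 0, 0, 0], [0.06, -0.087, 0, 0, 0, 0], [0.03, -0.043, 0, 0, 0, 0], [0, 0, 0, 0, 0, 0], [0, 0, 0, 0, 0, 0]]
  ]
}}

```text
clock: 21.18
position: [546.4, 241.3, 220.3]
orientation: [3.064, 0.69, -0.0]
ft_force: [0.5, -0.1, -2.3]
width: 57.9
gripper_force: 49.0
```

```bash
python3 s.py l 598 -15 97
```

```text
t 21.175 pos [546.4 241.3 220.3] local [597.1 -17.5] F [ 0.5 -0.1 -2.3] w 57.948855510955816 gf 48.995341435074806
tool x az 25.39 z [ 0.    -0.001 -1.   ] q [-0.84  0.45  0.58  1.39 -0.25  1.37 -1.38]
tool shift units [ 0.0048 -0.013   0.6163]
```

Descend to about 12 mm above seating, then slowly.

Call:
{"fn": "send_rows", "kwargs": {
  "rows": [
    [[0.004, -0.006, 0.05, 0, 0, 0], [0, -0.006, 0.08, 0, 0, 0], [0, 0, 0.1, 0, 0, 0], [0, 0, 0.1, 0, 0, 0], [0, 0, 0.08, 0, 0, 0], [0, 0, 0.06, 0, 0, 0], [0, 0, 0.04, 0, 0, 0], [0, 0, 0.02, 0, 0, 0], [0, 0, 0, 0, 0, 0]]
  ]
}}

```text
clock: 22.3
position: [546.0, 246.1, 114.2]
orientation: [-3.064, -0.695, -0.0]
ft_force: [-0.6, -0.1, -3.7]
width: 57.7
gripper_force: 49.0
```

Call:
{"fn": "send_rows", "kwargs": {
  "rows": [
    [[0, 0, 0.015, 0, 0, 0], [0, 0, 0.015, 0, 0, 0], [0, 0, 0.015, 0, 0, 0], [0, 0, 0, 0, 0, 0]]
  ]
}}

```text
clock: 22.8
position: [545.5, 246.0, 104.7]
orientation: [3.064, 0.695, -0.001]
ft_force: [-0.6, 0.5, -2.9]
width: 58.1
gripper_force: 49.0
```

```bash
python3 s.py l 598 -15 97
```

```text
t 22.8 pos [545.5 246.  104.7] local [598.3 -12.8] F [-0.6  0.5 -2.9] w 58.13042132022583 gf 48.9864925481379
tool x az 25.56 z [-0.001 -0.    -1.   ] q [-0.83  0.54  0.55  1.56 -0.3   1.13 -1.34]
tool shift units [-0.0014  0.0109  0.0386]
```

Call:
{"fn": "send_rows", "kwargs": {
  "rows": [
    [[0, 0.005, 0.01, 0, 0, 0], [0, 0, 0.01, 0, 0, 0], [0, 0, 0.01, 0, 0, 0], [0, 0, 0, 0, 0, 0]]
  ]
}}

```text
clock: 23.3
position: [546.0, 245.1, 98.8]
orientation: [3.064, 0.695, -0.001]
ft_force: [0.5, -0.2, -3.1]
width: 58.0
gripper_force: 49.0
```

Call:
{"fn": "send_rows", "kwargs": {
  "rows": [
    [[0, 0, 0.006, 0, 0, 0], [0, 0, 0, 0, 0, 0]]
  ]
}}

```text
clock: 23.55
position: [546.2, 245.1, 97.8]
orientation: [3.064, 0.695, -0.0]
ft_force: [-0.4, 0.5, -3.1]
width: 57.9
gripper_force: 49.0
```

Call:
{"fn": "send_rows", "kwargs": {
  "rows": [
    [[0, 0, 0.006, 0, 0, 0], [0, 0, 0, 0, 0, 0]]
  ]
}}

```text
clock: 23.8
position: [546.4, 245.2, 96.9]
orientation: [-3.064, -0.695, -0.001]
ft_force: [0.6, -0.9, -2.2]
width: 58.0
gripper_force: 49.1
```

Call:
{"fn": "send_rows", "kwargs": {
  "rows": [
    [[0, 0, 0.005, 0, 0, 0], [0, 0, 0, 0, 0, 0]]
  ]
}}

```text
clock: 24.05
position: [546.4, 245.2, 96.9]
orientation: [-3.063, -0.695, -0.001]
ft_force: [-2.9, -1.5, 5.9]
width: 57.9
gripper_force: 49.7
```

Call:
{"fn": "send_rows", "kwargs": {
  "rows": [
    [[0, 0, 0, 0, 0, 0], [0, 0, 0, 0, 0, 0], [0, 0, 0, 0, 0, 0], [0, 0, 0, 0, 0, 0]]
  ],
  "gripper": 1
}}

```text
clock: 24.55
position: [546.3, 245.2, 95.6]
orientation: [3.064, 0.695, 0.0]
ft_force: [-0.4, 0.0, -0.6]
width: 85.3
gripper_force: 0.0
```

Call:
{"fn": "send_rows", "kwargs": {
  "rows": [
    [[0, 0, -0.03, 0, 0, 0], [0, 0, -0.06, 0, 0, 0], [0, 0, -0.1, 0, 0, 0], [0, 0, -0.15, 0, 0, 0], [0, 0, -0.15, 0, 0, 0], [0.05, 0, -0.12, 0, 0, 0], [0.1, 0, 0, 0, 0, 0], [0.14, 0, 0, 0, 0, 0], [0.15, 0, 0, 0, 0, 0], [0.05, 0, 0, 0, 0, 0], [0, 0, 0, 0, 0, 0]]
  ]
}}

```text
clock: 25.92
position: [635.2, 287.5, 218.0]
orientation: [3.063, 0.695, 0.001]
ft_force: [-0.6, 0.3, -0.9]
width: 85.8
gripper_force: 0.0
```

```bash
python3 s.py l 672 -15 109; python3 lids.py
```

```text
t 25.925 pos [635.2 287.5 218. ] local [697.1 -14. ] F [-0.6  0.3 -0.9] w 85.77774944510749 gf 0.0
tool x az 25.56 z [ 0.001 -0.    -1.   ] q [-0.73  0.67  0.56  1.05 -0.34  1.5  -1.38]
tool shift units [-0.1259  0.0044  0.5448]
top orange [134 205  20  19 301] [546.2 241. ] local [596.8 -17.6]
top orange [146 229  20  19 300] [486.3 208.5] local [528.7 -21.2]
top orange [156 249  20  19 306] [433.9 182.2] local [470.1 -22.4]
top green [200 205  21  20 320] [544.9  70.9] local [ 522.3 -170.6]
top green [210 228  21  20 327] [486.8  44.1] local [ 458.3 -169.7]
side orange [139 128  49  37 677] [473.1 200. ] local [513.1 -23.1]
side green [194 151  37  30 693] [502.6  43.6] local [ 472.4 -177. ]
side green [195 184  21   6  74] [437.4 -15.1] local [ 388.3 -201.9]
```

View pics/l_side.png

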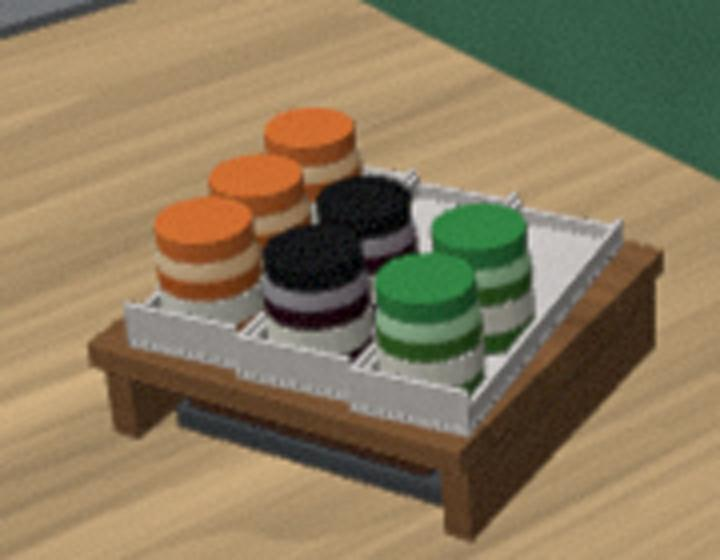

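Call:
{"fn": "send_rows", "kwargs": {
  "rows": [
    [[0, 0, 0, 0, 0, 0], [0, 0, 0, 0, 0, 0], [0, 0.01, 0.06, 0, 0, 0], [0, 0, 0.1, 0, 0, 0], [0, 0, 0.1, 0, 0, 0], [0, 0, 0.1, 0, 0, 0], [0, 0, 0.1, 0, 0, 0], [0, 0, 0.06, 0, 0, 0], [0, 0, 0.02, 0, 0, 0], [0, 0, 0, 0, 0, 0], [0, 0, 0, 0, 0, 0]]
  ],
  "gripper": 0
}}

```text
clock: 27.4
position: [636.2, 285.8, 110.7]
orientation: [-3.064, -0.695, -0.003]
ft_force: [-1.0, 0.8, 0.3]
width: 0.0
gripper_force: 0.0
```

Call:
{"fn": "send_rows", "kwargs": {
  "rows": [
    [[-0.04, 0, 0, 0, 0, 0], [-0.05, 0, 0, 0, 0, 0], [-0.05, 0, 0, 0, 0, 0], [-0.05, 0, 0, 0, 0, 0], [-0.04, 0, 0, 0, 0, 0], [-0.03, 0, 0, 0, 0, 0], [-0.02, 0, 0, 0, 0, 0], [-0.02, 0, 0, 0, 0, 0], [-0.02, 0, 0, 0, 0, 0], [0, 0, 0, 0, 0, 0]]
  ]
}}

```text
clock: 28.65
position: [578.1, 258.1, 110.0]
orientation: [-3.064, -0.695, -0.002]
ft_force: [2.7, 1.1, -0.0]
width: 0.1
gripper_force: 1.0
```

```bash
python3 s.py l 629 -17 109
```

```text
t 28.65 pos [578.1 258.1 110. ] local [632.9 -16. ] F [ 2.7  1.1 -0. ] w 0.05306326876022024 gf 0.9569463632942643
tool x az 25.55 z [ 0.001  0.    -1.   ] q [-0.8   0.6   0.55  1.44 -0.32  1.19 -1.33]
tool shift units [-0.0195  0.0052  0.0051]
```

Call:
{"fn": "send_rows", "kwargs": {
  "rows": [
    [[-0.01, 0, 0, 0, 0, 0], [-0.008, 0, 0, 0, 0, 0], [0, 0, 0, 0, 0, 0]]
  ]
}}

```text
clock: 29.02
position: [575.3, 256.7, 110.0]
orientation: [-3.064, -0.695, -0.003]
ft_force: [4.2, 1.1, 0.7]
width: -0.4
gripper_force: 2.0
```

Call:
{"fn": "send_rows", "kwargs": {
  "rows": [
    [[-0.006, 0, 0, 0, 0, 0], [-0.006, 0, 0, 0, 0, 0], [0, 0, 0, 0, 0, 0]]
  ]
}}

```text
clock: 29.4
position: [574.8, 256.5, 110.6]
orientation: [-3.063, -0.695, -0.01]
ft_force: [7.1, 2.8, -0.4]
width: 0.1
gripper_force: 3.6
```

Call:
{"fn": "send_rows", "kwargs": {
  "rows": [
    [[-0.006, 0, 0, 0, 0, 0], [-0.006, 0, 0, 0, 0, 0], [0, 0, 0, 0, 0, 0]]
  ]
}}

```text
clock: 29.78
position: [574.5, 256.5, 111.4]
orientation: [-3.062, -0.695, -0.017]
ft_force: [9.3, 4.1, -0.9]
width: 0.1
gripper_force: 5.0
```

Call:
{"fn": "send_rows", "kwargs": {
  "rows": [
    [[0.03, 0, 0, 0, 0, 0], [0.06, 0, 0, 0, 0, 0], [0.08, 0, -0.02, 0, 0, 0], [0.1, 0, -0.08, 0, 0, 0], [0.05, 0, -0.15, 0, 0, 0], [0, 0, -0.15, 0, 0, 0], [0, 0, -0.12, 0, 0, 0], [0, 0, 0, 0, 0, 0], [0, 0, 0, 0, 0, 0]]
  ]
}}

```text
clock: 30.9
position: [626.5, 281.5, 211.7]
orientation: [3.063, 0.694, -0.007]
ft_force: [-0.7, 0.1, -1.0]
width: 0.2
gripper_force: 0.0
```

```bash
python3 s.py; python3 lids.py; python3 -c "
import cv2,numpy as np
a=cv2.imread('pics/l_top.png');b=cv2.imread('pics/l_side.png')
a=cv2.resize(a,(390,364));b=cv2.resize(b,(400,364));cv2.imwrite('pics/fin.png',np.hstack([a,b]))"
```

```text
t 30.9 pos [626.5 281.5 211.7] local [686.6 -15.7] F [-0.7  0.1 -1. ] w 0.2448906821959218 gf 0.0
tool x az 25.53 z [-0.004 -0.001 -1.   ] q [-0.74  0.66  0.56  1.09 -0.33  1.48 -1.37]
top orange [134 209  21  18 306] [537.6 238.8] local [588.1 -15.9]
top orange [146 228  20  20 311] [486.2 209.5] local [529.  -20.2]
top orange [156 248  20  20 310] [433.9 182. ] local [470.  -22.6]
top green [200 205  21  20 320] [544.9  70.9] local [ 522.3 -170.6]
top green [210 228  21  20 325] [486.8  44.2] local [ 458.4 -169.7]
side orange [139 129  47  36 669] [470.3 199.4] local [510.3 -22.5]
side green [194 151  37  30 690] [502.7  43.7] local [ 472.6 -177. ]
side green [195 184  21   6  69] [436.8 -14.3] local [ 388.1 -200.9]
```

View pics/fin.png

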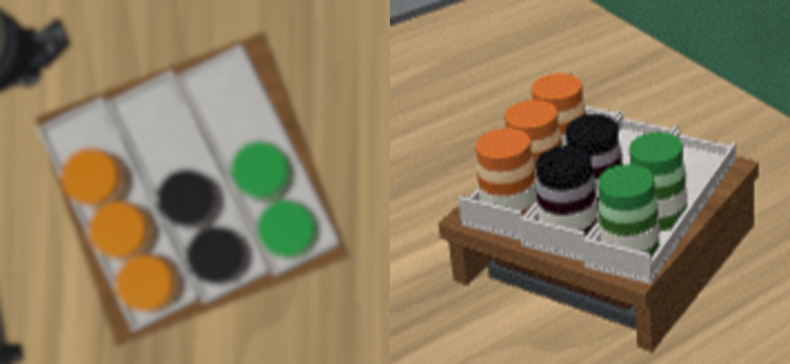

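The final picture shows the three orange lids in a closed row (left panel, about (92,176), (120,229) and (146,283)). All three jars are upright, at a spacing of about 59 mm, and the neighbouring rows have not moved.

```bash
python3 -c "
from bench import *
print(sign_off())"
```

```text
the job is handed in; nothing more can be done
None
```

The job is handed in at about 31 s of the 59 s limit: the two older jars were slid forward to the front lip, then the new jar was set down behind them and closed up; the final pictures show all three upright and the neighbouring rows unmoved; I took no closing picture of the washing-up, which the arm never touched.

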